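# Moisture check on a wood slice

### The arm

A 6-joint arm with a two-finger parallel gripper is mounted at the origin on the work surface. World frame = base frame: x ahead of the robot, y to its left, z up, the work surface at z = 0. Lengths are in m, angles in degrees, forces in N, time in s.
With the tool pointing down it reaches from about 0.35 to 0.875 m from the base axis. Payload 4.2 kg.
Tool frame: the origin (TCP) lies midway between the tips of the shut fingers; the grasp point (between the pads) lies 19 mm behind it; z points along the fingers, y is the line along which they close (so a half turn about z gives the same grasp; the last joint's range is limited). The gripper opens to 87 mm and grips with 3 to 60 N. Pads are 19 mm wide; open, the fingers measure 117 mm over their backs; the gripper's body (75 mm by 190 mm) begins 51 mm behind the grasp point.
Start: joints at [-56.918, 22.042, 0.453, 0, -68.411, -14.817], TCP at [0.196, -0.593, 0.223] pointing down, gripper open.
Joint ranges: [-179.83, 179.83], [-69.29, 118.12], [-61.27, 80.66], [-181.25, 117.63], [-171.15, -9.14], [-177.46, 177.46]. Speed limits (degrees/s): [159.86, 159.86, 180, 180, 180, 180].

### API

Orientations are given as a 3x3 rotation matrix whose columns are the frame's x, y, z axes.
In Python, from station import r, cams gives the robot as it stands.
- The arm moves only by the tool play_rows, never from a script. Its argument "commands" is text: rows parted by semicolons, each of 6 numbers parted by spaces: the shift along the world's x, y, z normalised to -1 to 1, where 1 is 30 mm, then the turn, a rotation vector about the world's x, y, z normalised to -1 to 1, where 1 is 0.15 rad. A call has 1 to 20 rows; each row shifts and turns the commanded pose from where the row before left it; what a row does not reach is not made up. A row lasts 1/10 s, in which the tool goes at most 50 mm and 8.59 degrees, less where a joint would pass 70% of its speed; a pose out of reach is approached as far as the arm can. A call with a number of a shift or a turn outside -1 to 1 is refused whole. A call with a gripper value outside its range is refused whole. "grip" is the finger opening in mm, from 0 to 87, set as the call begins (left out, the last holds). The fingers move at their own pace and stop on an object; the grip force is fixed at half the most. Time passes only in rows, so rows that do not move let the fingers close. It gives the time, the measured TCP pose, the force, the opening and the grip force at its end, in the units of the state.
- r.sense(): the state, without advancing time (a new reading comes with each control period).
- cams.capture(name): name is "scene" or "top" or "wrist"; returns (picture, depth): 400x640x3 uint8, blue, green, red; 400x640 float32, m along the optical axis (not along the pixel's ray), 0 where there is no reading.
- cams.camera_info(name): a dict with "mtx" (3x3 intrinsics, pixels), "R" (3x3) and "t" (3): a world point X has camera coordinates R X + t. Camera axes: x right, y down, z forward; pixel columns grow to the right and rows downward; lengths in m; the calibration is good to about 2 mm. A picture is of the moment at which its call begins: read the wrist's pose just before it. camera_info takes no time and is no camera call; for the wrist camera it gives the pose at the moment of the call.
- r.finish_job(): hands the job in; it is judged then, once.
The state is a dict: "time_s": time; "joints": joint angles; "joint_velocities": joint speeds; "effort": joint torques, N m; "tcp_pos": TCP position; "ee_rot": TCP orientation; "wrist_force": force on the tool from outside, world axes, zero at the start; "moment": the same for the moment, N m; "gripper_width": opening from 0.0 (shut) to 1.0 (fully open); "gripper_force": force on a finger pad.
Only numpy, scipy, OpenCV 4.12 (cv2) and the standard library are available. Lean on these libraries where they do the work, as an engineer would, in place of code of your own. Each camera call takes 0.05 s, during which the arm holds its last target. There are 200 camera calls.

### The job

Check how dry the wood slice on the tilted easel is: lift the moisture meter out of its cradle, hold it square to the wood's sloping face and set its sprung foot down inside the ring burnt into the wood, touching the slice nowhere else. Press lightly, so that the foot is pushed about half way in and never right to its stop. The job finishes while you are still holding the meter pressed there; leave everything else where it stands.

Things in the scene. Friction and masses are not known exactly. Their poses are not given: they have to be found in the camera images.
- meter: Moisture meter, loose: upright grey plastic case 44 (x) x 30 (y) x 80 (z) mm, 0.12 to 0.21 kg, standing upright in the cradle, axes along the cradle's. Origin: centre of the case's underside, level with the cradle's top; z runs up the case. Below it a steel nose (18 mm across, 25 mm long), then the sprung foot. Best taken across its 30 mm width (y), pads about 25 mm below its top.
- foot_tip (a point): Lowest point of the meter's foot, a rubber ball of 12 mm diameter on a steel stem, on the case's z axis, 41 mm below the case's underside when the foot is fully out.
- meter_foot (a joint): How far the foot is pushed into the meter along its z axis, m: 0 fully out, 0.014 at its stop. A spring of 450 N/m without preload pushes it out (3.2 N half way in).
- cradle: Dark wooden block 90 (x) x 70 (y) x 60 (z) mm, does not move; origin at the centre of its underside. A hole 22 mm square and 52 mm deep in the middle of its top takes the meter's nose and foot loosely; the case rests on the rim. The meter is pulled straight up by 45 mm to clear it.
- slice: Round slice of tree trunk with bark, 236 mm across and 30 mm thick, pale face with growth rings, a solid dark knot and one burnt ring. Origin: centre of its underside on the board, z square to the face. It is clamped: it does not turn in use, but starts turned to any angle.
- spot (a point): Centre of the burnt ring (dark line 3 mm wide, 33 mm across outside, no fill), on the wood's upper face, 60 mm from the slice's middle; its z axis points out of the face, square to it. The face slopes by 9 to 24 degrees from level, low edge towards the robot's side of the easel.
- easel: Wooden easel, does not move: base 320 (x) x 318 (y) mm, with a hinged board, stiffly held, that carries the slice. Two side posts 130 mm tall stand 152 mm to either side of its centre line, 100 mm beyond its middle. Origin: centre of its underside; x points to the high end of the slope.
- candle: Bystander: cream candle, 64 mm diameter, on a black iron dish 90 mm across, 95 mm tall; origin under its centre. It may stand to either side of, and as near as 130 mm to, the cradle's centre.
- stick_jar: Bystander: glass jar of paper sticks, 76 mm across, 140 mm tall; origin under its centre.
- spool_a: Bystander: small wooden thread spool, 34 mm across, 40 mm tall; origin under its centre.
- spool_b: Bystander: a second such spool.
- star: Bystander: flat wooden star, 100 mm across, 12 mm thick; origin under its centre.
- glue_gun: Bystander: glue gun lying on its side, about 160 x 125 mm, 36 mm high; origin under its barrel.
- brush: Bystander: brush lying on the table; origin under it.
Things that resemble listed ones, but are neither listed nor needed, are in the scene too. There is more than one size of the meter; the one meant has the size given above. There is more than one size of the cradle; the one meant has the size given above.

How it is judged (in metres and radians):
On the way:
1. the meter is lifted clear of its cradle, held by the fingers (z of foot_tip in the frame of cradle above 0.065 m and contact force between the fingers and meter above 1 N), for 0.2 s.
At the end, for the whole second after the job is handed in: Fingers hold the meter still (under 20 mm/s), out of its cradle, foot tip within 8 mm of the ring's centre, meter z axis within 0.12 rad of square to the face, case outwards, foot in by 3.5 to 10.5 mm, pushing the slice with over 1 N; each bystander within 30 mm of its start (distance between foot_tip and spot below 0.008 m and angle between the z axis of meter and the z axis of spot, either way round below 0.12 rad and z of meter in the frame of spot above 0.02 m and value of joint meter_foot between 0.0035 and 0.0105 m and contact force between meter and slice above 1 N and contact force between the fingers and meter above 2 N and contact force between meter and cradle below 0.1 N and linear speed of meter below 0.02 m/s and distance of each of candle, stick_jar, spool_a, spool_b, star, glue_gun, brush from where it was at the start of the episode below 0.03 m); the arm keeps its last pose, push and grip.
It fails at once if the foot is pushed right to its stop (over 13.2 mm) (value of joint meter_foot above 0.0132 m).
It fails at once if the meter presses on the wood outside the ring (over 0.5 N, tip more than 20 mm from the ring's centre) (contact force between meter and slice above 0.5 N and distance between foot_tip and spot above 0.02 m).
It fails at once if the gripper pushes on the wood slice (over 3 N) (contact force between any of the fingers, the arm and slice above 3 N).
It fails at once if a bystander is moved by more than 30 mm (distance of any of candle, stick_jar, spool_a, spool_b, star, glue_gun, brush from where it was at the start of the episode above 0.03 m).
It also fails if it takes over 42 s, if anything falls off the work surface, if the arm or the gripper's body presses on something with over 40 N, if the wrist force passes 120 N, or if a joint passes its speed limit or range.

## Working session

There is one attempt and no reset: what is moved stays moved. The work goes in short steps, Python scripts to look and compute and a tool call to move; the robot and the scene stay as the last step left them, time stands still between calls to the robot, and variables do not carry over. Pictures are saved under pics/ and viewed, at most 10 in all, crops included, and the job is handed in when it is done.

Besides the shell and the picture viewer there is one more tool, called after "Request:" as a command line: name --argument value ..., lists and objects as JSON in quotes. play_rows: Moves the arm, as the interface text tells. Scaled input: -1 to 1 covers 30 mm each way for a shift and 0.15 rad each way for a turn. Its arguments: {"type":"object","properties":{"commands":{"type":"string"},"grip":{"type":"number"}},"required":["commands"]}

```bash
mkdir -p pics; cat > h.py <<'E'
import numpy as np, cv2, pickle
from station import r, cams
def cap(n):
    i=cams.camera_info(n); p,d=cams.capture(n)
    pickle.dump((p,d,i),open(f'{n}.pkl','wb')); return p,d,i
def load(n): return pickle.load(open(f'{n}.pkl','rb'))
def cloud(d,i):
    K=np.array(i['mtx']);R=np.array(i['R']);t=np.array(i['t']).ravel()
    v,u=np.mgrid[:d.shape[0],:d.shape[1]]
    c=np.stack([(u-K[0,2])/K[0,0]*d,(v-K[1,2])/K[1,1]*d,d],-1)
    P=(c-t)@R; P[d==0]=np.nan; return P
E
python3 - <<'E'
from h import *
for n in('scene','top'):
    p,d,i=cap(n); cv2.imwrite(f'pics/{n}.png',p); print(n,np.array(i['mtx'])[0,0],-np.array(i['R']).T@np.array(i['t']).ravel())
E
```

```text
scene 386.14958756210785 [1.34909989 0.44730999 0.72644283]
top 515.2487383798589 [ 0.2550126  -0.00555035  1.55686991]
```

View pics/top.png

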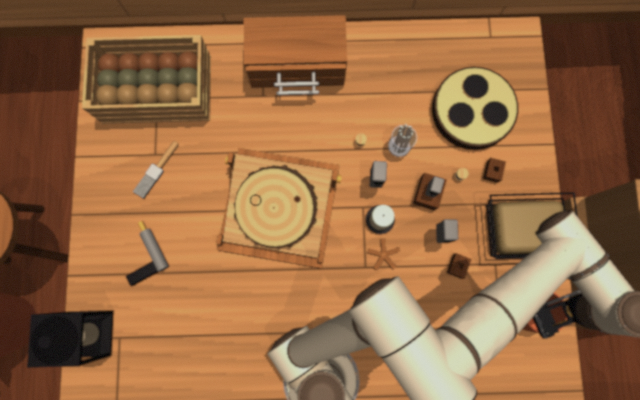

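View pics/scene.png

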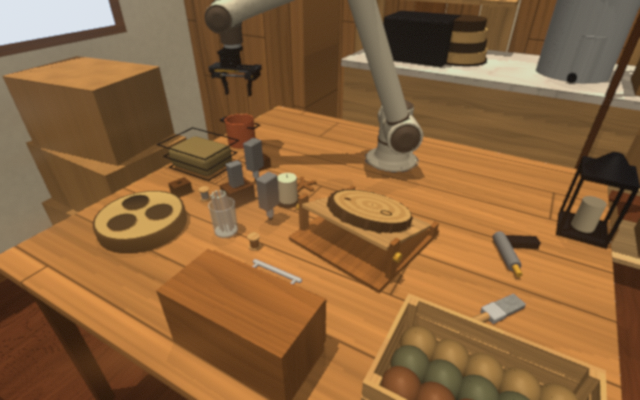

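Top view: image up is +x and image left is +y. The meter candidates are (378,173), (437,185) standing on the large cradle, and (448,231). The cradle candidates are (430,192) large, (495,170) small and (458,265) small. The burnt ring is near (255,200), and the solid knot is near (297,199). Next I'll measure sizes and take an enlarged crop to confirm.

```bash
python3 - <<'E'
from h import *
p,d,i=load('top'); P=cloud(d,i)
a=cv2.resize(p[140:290,350:510],None,fx=3,fy=3,interpolation=cv2.INTER_CUBIC)
b=cv2.resize(p[155:255,220:320],None,fx=3,fy=3,interpolation=cv2.INTER_CUBIC)
c=np.zeros((450,800,3),np.uint8); c[:,:480]=a; c[:300,480:780]=b
cv2.imwrite('pics/crop.png',c)
print('table z',np.nanmedian(P[300:320,200:240,2]))
Z=np.nan_to_num(P[...,2])
for (u,v) in [(378,173),(437,185),(448,231),(430,200),(495,170),(458,265)]:
    z0=np.nanmedian(Z[v-2:v+3,u-2:u+3])
    m=(abs(Z-z0)<.008).astype(np.uint8); n,l=cv2.connectedComponents(m); 
    q=P[(l==l[v,u])][:,:2]
    (c0,s,an)=cv2.minAreaRect((q*1000).astype(np.float32)); print((u,v),'z',round(z0,3),len(q),np.round(c0),np.round(s),round(an,1))
# slice plane
m=np.zeros(Z.shape,np.uint8); cv2.circle(m,(274,206),36,1,-1)
q=P[(m>0)&(Z>.02)]; q=q[~np.isnan(q).any(1)]
c=q.mean(0); n=np.linalg.svd(q-c,full_matrices=False)[2][2]; n*=np.sign(n[2]); print('face c',c,'n',n,'tilt',np.degrees(np.arccos(n[2])),'rms',((q-c)@n).std())
np.savez('plane.npz',c=c,n=n)
# dark ring pixels
g=cv2.cvtColor(p,cv2.COLOR_BGR2GRAY).astype(int)
print(g[188:213,243:269])
E
```

```text
table z 0.0006312342006324425
(378, 173) z 0.158 281 [ 576. -178.] [39. 58.] 86.1
(437, 185) z 0.139 172 [ 537. -340.] [30. 45.] 71.6
(448, 231) z 0.158 306 [ 407. -364.] [41. 58.] 89.6
(430, 200) z 0.06 452 [ 537. -341.] [71. 93.] 69.9
(495, 170) z 0.028 253547 [nan nan] [nan  0.] nan
(458, 265) z 0.024 252052 [856.  53.] [3080. 1760.] 81.6
face c [0.49181268 0.12076461 0.10937694] n [-0.2816649   0.05757994  0.95778361] tilt 16.707751990028484 rms 0.0030958851813620023
[[185 183 180 176 173 171 170 172 174 178 181 184 186 186 187 184 183 179
  177 174 173 173 172 171 171 172]
 [183 182 177 174 171 170 174 174 177 181 184 185 186 184 184 182 179 176
  172 173 170 172 172 171 171 172]
 [182 180 174 172 171 170 173 174 182 185 186 185 184 183 182 178 175 174
  172 172 171 171 171 172 173 174]
 [179 176 172 170 171 172 176 181 183 185 184 187 185 181 178 173 174 172
  173 171 171 172 173 173 178 179]
 [177 174 172 170 172 172 178 183 185 184 183 182 181 176 174 171 173 172
  172 173 171 175 179 181 184 183]
 [176 173 171 171 171 175 181 183 184 182 177 169 163 160 163 167 170 171
  172
[... 1401 characters left out ...]
69 179 184
  186 181 178 173 170 171 172 175]
 [170 171 178 184 187 184 182 180 174 169 169 166 168 170 179 181 184 186
  185 181 176 171 171 172 172 177]
 [172 174 179 180 184 185 183 181 174 171 170 172 171 177 182 185 185 185
  183 181 177 174 171 171 171 175]
 [171 174 178 183 184 184 184 180 175 172 171 170 173 176 181 184 186 186
  183 182 176 174 170 170 171 175]
 [170 171 176 180 182 182 184 180 177 172 171 170 170 174 179 183 186 185
  185 182 178 171 171 169 171 172]
 [170 171 175 182 182 185 185 183 175 171 172 169 170 173 177 182 185 183
  184 184 178 175 171 172 170 172]
 [171 172 176 180 183 186 183 183 178 174 170 169 169 171 176 181 183 186
  184 185 181 177 173 172 172 171]]
```

View pics/crop.png

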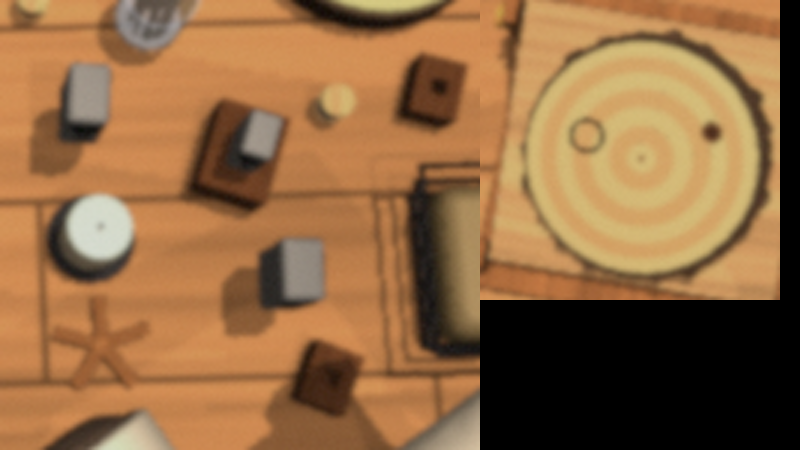

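The crop confirms which ones are meant. The meter at (437,185) measures 30x45 mm with its top at z 0.139, and stands in the 71x93 mm cradle. The other two meters are 40x58 mm and stand on the table, and the other two cradles are smaller. The unfilled ring is at (255,200).

```bash
cat >> h.py <<'E'
from scipy.spatial.transform import Rotation as Ro
def move(tp,tR):
    s=r.sense(); p=np.array(s['tcp_pos']); R=np.array(s['ee_rot']).reshape(3,3)
    w=Ro.from_matrix(tR@R.T).as_rotvec()
    print('from',p.round(4),'shift units',((tp-p)/.03).round(2),'turn units',(w/.15).round(2),'rotvec',w.round(3))
def ray(i,u,v,c,n):
    K=np.array(i['mtx']);R=np.array(i['R']);t=np.array(i['t']).ravel();o=-R.T@t
    k=R.T@np.linalg.inv(K)@[u,v,1]; return o+k*((c-o)@n)/(k@n)
E
python3 - <<'E'
from h import *
p,d,i=load('top'); P=cloud(d,i)
m=np.zeros(d.shape,np.uint8); cv2.circle(m,(274,206),30,1,-1)
q=P[(m>0)&(d>0)]
for _ in range(5):
    c=q.mean(0); n=np.linalg.svd(q-c,full_matrices=False)[2][2]; n*=np.sign(n[2]); e=(q-c)@n; q=q[abs(e)<2.5*e.std()]
print('plane',c,n,np.degrees(np.arccos(n[2])),e.std())
g=cv2.cvtColor(p,cv2.COLOR_BGR2GRAY); w=np.clip(165-g[188:213,243:269].astype(float),0,None); v,u=np.mgrid[188:213,243:269]
k=w>10; (uv,s,a)=cv2.fitEllipse(np.stack([u[k],v[k]],1).astype(np.float32)); sp=ray(i,*uv,c,n)
print('ring',uv,s,'spot',sp); 
print('pith',ray(i,273.8,207.5,c,n)); np.savez('plane.npz',c=c,n=n,sp=sp)
s=r.sense(); print(np.array(s['ee_rot']).round(3),s['gripper_width'])
y=np.array([np.cos(np.radians(70.5)),np.sin(np.radians(70.5)),0])
for sg in(1,-1):
    Y=sg*y; Z=np.array([0,0,-1.]); move(np.array([.537,-.340,.25]),np.stack([np.cross(Y,Z),Y,Z],1))
E
```

```text
plane [0.49180797 0.12069726 0.10955889] [-0.28236816  0.05631174  0.95765192] 16.733975758767937 0.002906631858852271
ring (255.31607055664062, 199.85333251953125) (10.47223949432373, 10.964014053344727) spot [0.51071031 0.17349745 0.11202758]
pith [0.48786575 0.1214473  0.10835241]
[[-0.95  -0.313 -0.001]
 [-0.313  0.95   0.002]
 [ 0.     0.002 -1.   ]] 1.0006769018785933
from [ 0.1957 -0.593   0.2216] shift units [11.38  8.43  0.95] turn units [-0.01 -0.   -4.39] rotvec [-0.002 -0.    -0.659]
from [ 0.1957 -0.593   0.2216] shift units [11.38  8.43  0.95] turn units [ 0.   -0.02 16.55] rotvec [ 0.    -0.003  2.483]
```

Request:
play_rows --commands "0.7 0.5 0.3 0 0 -0.3;0.7 0.5 0.3 0 0 -0.3;0.7 0.5 0.3 0 0 -0.3;0.7 0.5 0.1 0 0 -0.3;0.7 0.5 0 0 0 -0.3;0.7 0.5 0 0 0 -0.3;0.7 0.5 0 0 0 -0.3;0.7 0.5 0 0 0 -0.3;0.7 0.5 0 0 0 -0.3;0.7 0.5 0 0 0 -0.3;0.7 0.5 0 0 0 -0.3;0.7 0.5 0 0 0 -0.3;0.7 0.5 0 0 0 -0.3;0.7 0.5 0 0 0 -0.3;0.7 0.5 0 0 0 -0.2;0.7 0.5 0 0 0 0;0.2 0.4 0 0 0 0;0 0 0 0 0 0;0 0 0 0 0 0" --grip 87

```text
time_s: 2.0
tcp_pos: [0.5373, -0.3414, 0.2524]
ee_rot: [[-0.942, 0.334, -0.001], [0.334, 0.942, 0.0], [0.001, -0.0, -1.0]]
wrist_force: [-0.1, -0.3, 0.2]
gripper_width: 1.0
gripper_force: 0.0
```

```bash
python3 - <<'E'
from h import *
p,d,i=cap('wrist'); cv2.imwrite('pics/w1.png',p); P=cloud(d,i); Z=np.nan_to_num(P[...,2])
for z0 in(.14,.06):
    m=(abs(Z-z0)<.006).astype(np.uint8); n,l,st,_=cv2.connectedComponentsWithStats(m)
    for k in range(1,n):
        if st[k,4]>800:
            q=P[l==k][:,:2]; c,s,a=cv2.minAreaRect((q*1000).astype(np.float32)); print(z0,st[k],np.median(P[l==k][:,2]),np.round(c,1),np.round(s,1),round(a,1))
y=np.array([np.cos(np.radians(70.5)),np.sin(np.radians(70.5)),0]);Z=np.array([0,0,-1.]); move(np.array([.537,-.340,.096]),np.stack([np.cross(y,Z),y,Z],1))
E
```

```text
0.14 [ 303  177   30   43 1228] 0.13983156562386878 [ 538.9 -341.2] [29.2 43. ] 69.5
0.06 [ 289  148   57   70 2424] 0.06007083636960639 [ 539.6 -341.9] [70.2 89.8] 70.4
from [ 0.5371 -0.3418  0.2526] shift units [-0.    0.06 -5.22] turn units [-0.   -0.    0.01] rotvec [-0.    -0.     0.001]
```

View pics/w1.png

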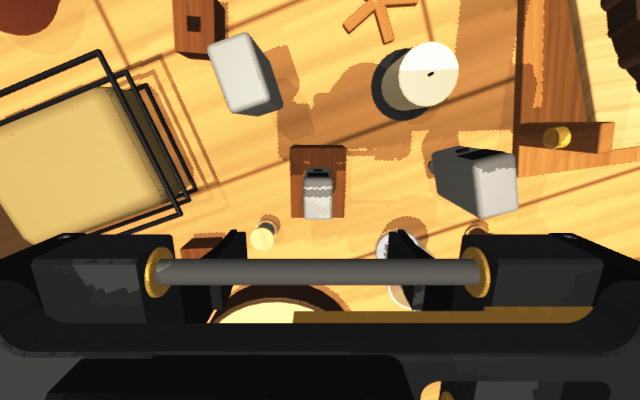

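The meter is centred at (0.539, -0.341), seen in the wrist image at (318,195) between the jaws and with clear space around it. I'll go down and grip.

Request:
play_rows --commands "0.06 0.02 -0.7 0 0 0;0 0 -0.7 0 0 0;0 0 -0.7 0 0 0;0 0 -0.7 0 0 0;0 0 -0.7 0 0 0;0 0 -0.7 0 0 0;0 0 -0.6 0 0 0;0 0 -0.4 0 0 0;0 0 0 0 0 0;0 0 0 0 0 0"

```text
time_s: 3.05
tcp_pos: [0.5398, -0.3415, 0.0972]
ee_rot: [[-0.942, 0.335, 0.001], [0.335, 0.942, -0.001], [-0.001, -0.0, -1.0]]
wrist_force: [0.3, -0.6, -0.0]
gripper_width: 1.002
gripper_force: 0.0
```

Request:
play_rows --commands "0 0 0 0 0 0;0 0 0 0 0 0;0 0 0 0 0 0;0 0 0 0 0 0;0 0 0 0 0 0;0 0 0 0 0 0;0 0 0 0 0 0;0 0 0 0 0 0" --grip 15

```text
time_s: 3.85
tcp_pos: [0.5397, -0.3409, 0.0965]
ee_rot: [[-0.942, 0.335, -0.0], [0.335, 0.942, -0.0], [0.0, -0.0, -1.0]]
wrist_force: [0.0, -2.5, 0.2]
gripper_width: 0.357
gripper_force: 0.7
```

Request:
play_rows --commands "0 0 0 0 0 0;0 0 0 0 0 0;0 0 0 0 0 0;0 0 0.1 0 0 0;0 0 0.3 0 0 0;0 0 0.5 0 0 0;0 0 0.5 0 0 0;0 0 0.5 0 0 0;0 0 0.5 0 0 0;0 0 0.5 0 0 0;0 0 0.5 0 0 0;0 0 0.5 0 0 0;0 0 0.5 0 0 0;0 0 0.5 0 0 0;0 0 0.4 0 0 0;0 0 0.2 0 0 0;0 0 0 0 0 0;0 0 0 0 0 0;0 0 0 0 0 0" --grip 15

```text
time_s: 5.75
tcp_pos: [0.5393, -0.3407, 0.2605]
ee_rot: [[-0.942, 0.335, -0.002], [0.335, 0.942, 0.001], [0.002, 0.0, -1.0]]
wrist_force: [0.5, -0.2, -1.9]
gripper_width: 0.341
gripper_force: 30.0
```

```bash
python3 - <<'E'
from h import *
f=np.load('plane.npz'); n=f['n']; sp=f['sp']
p,d,i=cap('scene'); 
K=np.array(i['mtx']);t=np.array(i['R'])@sp+np.array(i['t']).ravel(); print('spot px scene',(K@t)[:2]/t[2])
x,y=int((K@t)[0]/t[2]),int((K@t)[1]/t[2])
a=cv2.resize(p[80:230,160:320],None,fx=3,fy=3,interpolation=2); b=cv2.resize(p[170:250,310:430],None,fx=2.6,fy=2.6,interpolation=2)
c=np.zeros((450,800,3),np.uint8); c[:,:480]=a; c[:b.shape[0],480:480+b.shape[1]]=b; cv2.imwrite('pics/s2.png',c)
P=cloud(d,i); u,v=np.meshgrid(np.arange(640),np.arange(400))
# slice plane from scene depth
m=np.linalg.norm(P-[.488,.1214,.1084],axis=2)<.095; q=P[m]
for _ in range(5):
    c=q.mean(0); nn=np.linalg.svd(q-c,full_matrices=False)[2][2]; nn*=np.sign(nn[2]); e=(q-c)@nn; q=q[abs(e)<2.5*e.std()]
print('scene plane',c,nn,e.std(),'height of it at spot',(c-sp)@nn)
p,d,i=cap('wrist'); P=cloud(d,i); cv2.imwrite('pics/w2.png',p)
s=r.sense();R=np.array(s['ee_rot']);L=(P-s['tcp_pos'])@R
m=(abs(L[...,0])<.04)&(abs(L[...,1])<.03)&(L[...,2]>-.06)&(L[...,2]<.1); Q=L[m]; print(m.sum(),Q.min(0),Q.max(0))
print(s)
E
```

```text
spot px scene [386.31022347 211.91993893]
scene plane [0.49495483 0.12361703 0.1071071 ] [-0.28130799  0.05571579  0.95799873] 0.0007071672511311348 height of it at spot -0.003060806582093158
6748 [-0.01815308 -0.02734517 -0.05997923] [0.02406784 0.02708763 0.03320248]
{'time_s': 5.85, 'joints': array([-1.77793915e+01,  2.21388488e+01,  6.07708237e+00, -7.29925247e-03,
       -7.40320136e+01, -9.17686809e+01]), 'joint_velocities': array([ 0.02090492, -0.09681702,  0.21855209,  0.01999623,  0.0069614 ,
        0.02305069]), 'effort': array([-7.75608305e-05, -4.09326196e+01,  2.00744122e+01,  4.61109594e+00,
       -8.71613086e-02, -1.52632165e-04]), 'tcp_pos': array([ 0.53942504, -0.34075198,  0.26066978]), 'ee_rot': array([[-9.42348080e-01,  3.34630814e-01, -1.52119570e-03],
       [ 3.34630254e-01,  9.42349305e-01,  6.16422666e-04],
       [ 1.63977173e-03,  7.18466110e-05, -9.99998653e-01]]), 'wrist_force': array([ 0.62793298, -0.09864879, -2.07018114]), 'moment': array([-0.01220818,  0.00472042,  0.02539043]), 'gripper_force': 29.99573903158307, 'gripper_width': 0.3439107455336936}
```

View pics/s2.png

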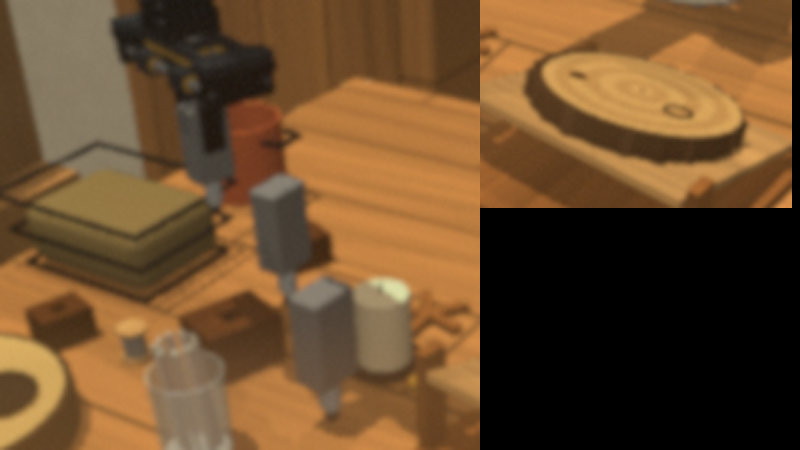

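View pics/w2.png

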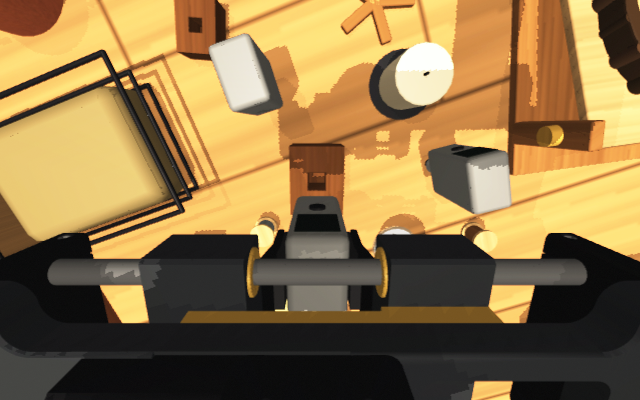

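The meter is held upright and clear of the cradle: the wrist view shows the case at (318,250) and the foot at (317,207). The scene crop shows the ring at about pixel (386,212.7), close to the projected spot. Next is the transfer to a standoff above the ring.

```bash
python3 - <<'E'
from h import *
f=np.load('plane.npz'); sp=f['sp']-.0015*f['n']; n=np.array([-.2818,.056,.9578]); n/=np.linalg.norm(n); np.savez('goal.npz',n=n,sp=sp)
R=np.array(r.sense()['ee_rot']); z=R[:,2]; a=np.cross(z,-n); ang=np.arcsin(np.linalg.norm(a)); T=Ro.from_rotvec(a/np.linalg.norm(a)*ang).as_matrix()@R
np.save('T.npy',T); move(sp+n*(.077+.045),T); print(T.round(3))
E
```

```text
from [ 0.5394 -0.3408  0.2607] shift units [-2.09 17.37 -1.11] turn units [-0.38 -1.92 -0.  ] rotvec [-0.057 -0.287 -0.   ]
[[-0.901  0.329  0.282]
 [ 0.327  0.944 -0.056]
 [-0.284  0.042 -0.958]]
```

Request:
play_rows --commands "0 0 0.5 0 0 0;0 0.2 0.5 0 0 0;0 0.5 0 0 0 0;0 0.8 0 0 0 0;0 0.8 0 0 0 0;0 0.8 0 0 0 0;0 0.8 0 0 0 0;0 0.8 0 0 0 0;0 0.8 0 0 0 0;0 0.8 0 0 0 0;0 0.8 0 0 0 0;0 0.8 0 0 0 0;0 0.8 0 0 0 0;0 0.8 0 0 0 0;0 0.8 0 0 0 0;0 0.8 0 0 0 0;0 0.8 0 0 0 0;0 0.6 0 0 0 0;0 0.3 0 0 0 0;0 0 0 0 0 0"

```text
time_s: 7.85
tcp_pos: [0.5391, 0.0443, 0.2909]
ee_rot: [[-0.943, 0.333, -0.001], [0.333, 0.943, -0.0], [0.001, -0.0, -1.0]]
wrist_force: [0.2, 0.1, -2.7]
gripper_width: 0.342
gripper_force: 30.0
```

Request:
play_rows --commands "-0.1 0.5 0 -0.02 -0.1 0;-0.2 0.8 0 -0.04 -0.2 0;-0.2 0.8 0 -0.04 -0.2 0;-0.2 0.8 0 -0.04 -0.2 0;-0.2 0.8 0 -0.04 -0.2 0;-0.2 0.6 0 -0.04 -0.2 0;-0.2 0.3 0 -0.04 -0.2 0;-0.2 0 0 -0.04 -0.2 0;-0.2 0 0 -0.04 -0.2 0;-0.2 0 0 -0.04 -0.2 0;-0.2 0 0 0 -0.02 0;0 0 0 0 0 0;0 0 0 0 0 0;0 0 0 0 0 0"

```text
time_s: 9.25
tcp_pos: [0.4772, 0.1811, 0.2917]
ee_rot: [[-0.901, 0.329, 0.284], [0.327, 0.943, -0.056], [-0.286, 0.042, -0.957]]
wrist_force: [0.2, -0.4, -1.5]
gripper_width: 0.346
gripper_force: 30.0
```

```bash
python3 - <<'E'
from h import *
g=np.load('goal.npz');T=np.load('T.npy'); move(g['sp']+g['n']*(.077+.045),T)
p,d,i=cap('wrist'); cv2.imwrite('pics/w3.png',p); P=cloud(d,i)
K=np.array(i['mtx']);t=np.array(i['R'])@g['sp']+np.array(i['t']).ravel(); print('spot px',(K@t)[:2]/t[2])
m=np.linalg.norm(P-[.487,.1214,.107],axis=2)<.09; q=P[m]
for _ in range(5):
    c=q.mean(0); nn=np.linalg.svd(q-c,full_matrices=False)[2][2]; nn*=np.sign(nn[2]); e=(q-c)@nn; q=q[abs(e)<2.5*e.std()]
print(len(q),'wrist plane',c,nn,e.std(),'offset at spot',(c-g['sp'])@nn)
E
```

```text
from [0.4772 0.1811 0.2917] shift units [-0.02 -0.03 -2.14] turn units [-0.    0.01  0.  ] rotvec [-0.     0.002  0.001]
spot px [313.62453672 168.30712043]
16126 wrist plane [0.47860839 0.12153591 0.10430499] [-0.28436218  0.05657714  0.95704607] 0.000749854373689446 offset at spot 0.0002978514806343618
```

View pics/w3.png

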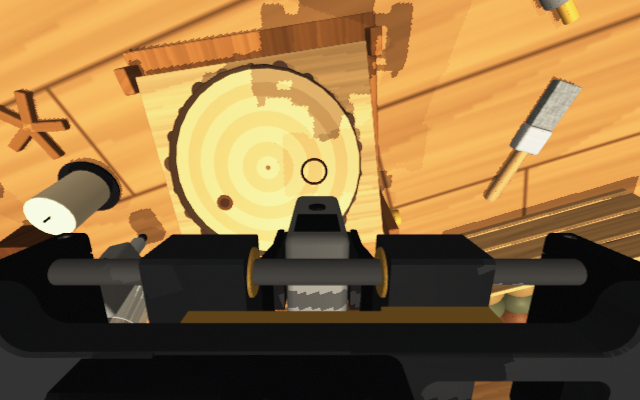

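The wrist view shows the ring at (314,171), the prediction was (313.6,168.3), and the plane agrees within 0.3 mm. I'll descend to a 15 mm standoff after refining the spot.

```bash
cat > ring.py <<'E'
from h import *
def ringfit(p,d,i,sp,n,w=22):
    K=np.array(i['mtx']);t=np.array(i['R'])@sp+np.array(i['t']).ravel(); x,y=((K@t)[:2]/t[2]).round().astype(int)
    g=cv2.cvtColor(p,cv2.COLOR_BGR2GRAY)[y-w:y+w,x-w:x+w]
    m=(g<np.median(g)*.62).astype(np.uint8); k,l,st,_=cv2.connectedComponentsWithStats(m)
    for j in range(1,k):
        if st[j,4]>30:
            v,u=np.nonzero(l==j); h=cv2.convexHull(np.stack([u,v],1).astype(np.float32))
            c,s,a=cv2.fitEllipse(h); uv=(c[0]+x-w,c[1]+y-w); print(st[j],'ctr',np.round(uv,1),'axes',np.round(s,1),'world',ray(i,*uv,sp,n).round(4))
E
python3 - <<'E'
from ring import *
g=np.load('goal.npz'); p,d,i=load('wrist'); print(g['sp']); ringfit(p,d,i,g['sp']+.0003*g['n'],g['n'])
p,d,i=load('scene'); ringfit(p,d,i,g['sp']+.0003*g['n'],g['n'],12)
E
```

```text
[0.51113386 0.17341298 0.1105911 ]
[  9  12  26  27 186] ctr [313.7 171. ] axes [26.1 26.9] world [0.514  0.1725 0.1118]Traceback (most recent call last):
  File "<stdin>", line 3, in <module>
  File "ring.py", line 9, in ringfit
    c,s,a=cv2.fitEllipse(h); uv=(c[0]+x-w,c[1]+y-w); print(st[j],'ctr',np.round(uv,1),'axes',np.round(s,1),'world',ray(i,*uv,sp,n).round(4))
          ~~~~~~~~~~~~~~^^^
cv2.error: OpenCV(4.12.0) /io/opencv/modules/imgproc/src/shapedescr.cpp:361: error: (-201:Incorrect size of input array) There should be at least 5 points to fit the ellipse in function 'fitEllipseNoDirect'
```

```bash
python3 - <<'E'
from h import *
n=np.load('goal.npz')['n']; sp=np.array([.513,.1728,.1115]); np.savez('goal.npz',n=n,sp=sp); print(n); move(sp+n*(.077+.015),np.load('T.npy'))
E
```

```text
[-0.28181013  0.05600201  0.95783444]
from [0.4772 0.1811 0.2916] shift units [ 0.33 -0.11 -3.07] turn units [-0.    0.01  0.  ] rotvec [-0.     0.002  0.001]
```

Request:
play_rows --commands "0 -0.01 -0.3 0 0 0;0.03 -0.01 -0.4 0 0 0;0.05 -0.02 -0.4 0 0 0;0.05 -0.02 -0.4 0 0 0;0.05 -0.02 -0.4 0 0 0;0.05 -0.01 -0.4 0 0 0;0.05 -0.01 -0.4 0 0 0;0.05 -0.01 -0.27 0 0 0;0 0 -0.1 0 0 0;0 0 0 0 0 0;0 0 0 0 0 0;0 0 0 0 0 0"

```text
time_s: 10.5
tcp_pos: [0.4869, 0.1781, 0.2001]
ee_rot: [[-0.901, 0.328, 0.285], [0.327, 0.944, -0.055], [-0.287, 0.043, -0.957]]
wrist_force: [0.0, 1.1, -2.5]
gripper_width: 0.344
gripper_force: 30.0
```

```bash
python3 - <<'E'
from ring import *
g=np.load('goal.npz');n,sp=g['n'],g['sp']; move(sp+n*.092,np.load('T.npy')); s=r.sense(); print(s['wrist_force'])
p,d,i=cap('wrist'); c1=cv2.resize(p[130:250,240:400],(480,360),interpolation=2)
P=cloud(d,i)
K=np.array(i['mtx']);t=np.array(i['R'])@sp+np.array(i['t']).ravel(); print('spot px',(K@t)[:2]/t[2])
tip=np.array(s['tcp_pos'])+np.array(s['ee_rot'])[:,2]*.077; t=np.array(i['R'])@tip+np.array(i['t']).ravel(); print('tip px',(K@t)[:2]/t[2])
p,d,i=cap('scene');K=np.array(i['mtx']);t=np.array(i['R'])@tip+np.array(i['t']).ravel(); x,y=(K@t)[:2]/t[2]; print('scene tip',x,y)
c2=cv2.resize(p[150:240,330:435],(420,360),interpolation=2)
cv2.imwrite('pics/c3.png',np.hstack([c1[:,60:440],c2]))
E
```

```text
from [0.4869 0.1781 0.2001] shift units [ 0.01 -0.01 -0.02] turn units [-0.    0.02 -0.  ] rotvec [-0.001  0.003 -0.   ]
[ 0.02731408  1.12177414 -2.48852636]
spot px [316.42852206 203.11388837]
tip px [316.74893217 208.06192253]
scene tip 387.2197669668818 207.3136880513744
```

View pics/c3.png

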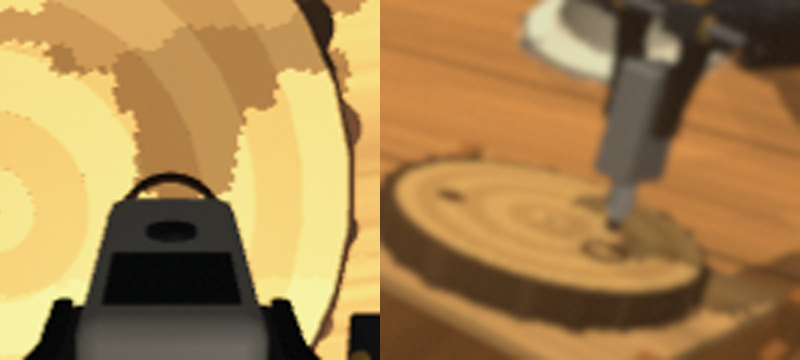

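Left half of the picture: the ring's arc, with its top at (173,175), is centred on the case at x=172. Right half: the foot, at (612,228), is just short of the ring, which is centred at (604,250). I'll check these numbers against predictions.

```bash
python3 - <<'E'
from h import *
g=np.load('goal.npz');n,sp=g['n'],g['sp']; s=r.sense(); R=np.array(s['ee_rot'])
def pr(i,X): K=np.array(i['mtx']);t=np.array(i['R'])@X+np.array(i['t']).ravel(); return ((K@t)[:2]/t[2]).round(1)
p,d,i=load('wrist')
for a in(1,-1): print('ring edge pred',pr(i,sp+a*R[:,0]*.0165),'1mm more',pr(i,sp+a*R[:,0]*.0175))
gr=cv2.cvtColor(p,cv2.COLOR_BGR2GRAY); print('column', gr[180:200,317])
print([ (v,np.nonzero(gr[v,290:345]<70)[0]+290) for v in (191,193,195)])
p2,d2,i2=load('scene'); print('scene spot',pr(i2,sp),'tip descended',pr(i2,np.array(s['tcp_pos'])+R[:,2]*.092))
P=cloud(d2,i2); m=np.linalg.norm(P-[.487,.1214,.107],axis=2)<.09
E
```

```text
ring edge pred [316.4 185.7] 1mm more [316.4 184.6]
ring edge pred [316.4 220. ] 1mm more [316.4 221. ]
column [135 135 135 135 135 135 129  81  13  19  49 135 136 135 136 128  69  50
  50  50]
[(191, array([306, 307, 308, 309, 310, 311, 321, 322, 323, 324, 325, 326, 327])), (193, array([304, 305, 306, 326, 327, 328, 329])), (195, array([302, 303, 304, 305, 328, 329, 330, 331]))]
scene spot [385.7 212.4] tip descended [385.8 212.3]
```

Request:
play_rows --commands "0.03 0 -0.08 0 0 0;0.03 -0.01 -0.1 0 0 0;0.03 -0.01 -0.1 0 0 0;0.03 -0.01 -0.1 0 0 0;0.02 0 -0.05 0 0 0;0 0 0 0 0 0;0 0 0 0 0 0;0 0 0 0 0 0"

```text
time_s: 11.4
tcp_pos: [0.4909, 0.177, 0.1867]
ee_rot: [[-0.901, 0.329, 0.284], [0.327, 0.944, -0.056], [-0.286, 0.042, -0.957]]
wrist_force: [1.2, 0.7, -1.8]
gripper_width: 0.341
gripper_force: 30.0
```

Request:
play_rows --commands "0.01 0 -0.03 0 0 0;0.01 0 -0.03 0 0 0;0.01 -0.01 -0.03 0 0 0;0.01 0 -0.03 0 0 0;0.01 0 -0.03 0 0 0;0 0 0 0 0 0;0 0 0 0 0 0;0 0 0 0 0 0"

```text
time_s: 12.2
tcp_pos: [0.4924, 0.1767, 0.1822]
ee_rot: [[-0.901, 0.329, 0.284], [0.326, 0.944, -0.056], [-0.286, 0.042, -0.957]]
wrist_force: [-0.6, 0.7, -0.8]
gripper_width: 0.345
gripper_force: 30.0
```

```bash
python3 - <<'E'
from h import *
g=np.load('goal.npz');n,sp=g['n'],g['sp']; s=r.sense(); R=np.array(s['ee_rot'])
print('h above face of TCP',(np.array(s['tcp_pos'])-sp)@n,s['wrist_force'],s['gripper_force'])
F=[]
for _ in range(6): cams.capture('top'); F.append(r.sense()['wrist_force'])
print(np.mean(F,0),np.mean(F,0)@n,np.std(F,0))
E
```

```text
h above face of TCP 0.07372153975046497 [-0.5764075   0.65798741 -0.76371359] 29.99586854595691
[-0.59949428  0.41662552 -0.38426495] -0.17578677519900385 [0.18696126 0.30043707 0.31274405]
```

Force and geometry agree on about 3.5–4 mm pushed in. I'll press 3 mm more.

Request:
play_rows --commands "0.01 0 -0.03 0 0 0;0.01 0 -0.03 0 0 0;0.01 -0.01 -0.03 0 0 0;0 0 0 0 0 0;0 0 0 0 0 0;0 0 0 0 0 0;0 0 0 0 0 0"

```text
time_s: 13.2
tcp_pos: [0.4933, 0.1764, 0.1794]
ee_rot: [[-0.901, 0.328, 0.284], [0.326, 0.944, -0.056], [-0.286, 0.042, -0.957]]
wrist_force: [-1.7, 1.3, 0.0]
gripper_width: 0.343
gripper_force: 30.0
```

```bash
python3 - <<'E'
from h import *
g=np.load('goal.npz');n,sp=g['n'],g['sp']; F=[]
for _ in range(8): p,d,i=cap('wrist'); s=r.sense(); F.append(s['wrist_force'])
R=np.array(s['ee_rot']); print('TCP h',(np.array(s['tcp_pos'])-sp)@n,'F.n',np.mean(F,0)@n,np.mean(F,0),'tilt err',np.arccos(-R[:,2]@n))
tip=np.array(s['tcp_pos'])+R[:,2]*.0705; print('tip-spot mm',(tip-sp)*1000,s['time_s'])
p,d,i=cap('scene'); c1=cv2.resize(p[150:240,330:435],(525,450),interpolation=2); cv2.imwrite('pics/c4.png',c1)
E
```

```text
TCP h 0.07081294174615459 F.n 0.9431911350369944 [-1.47062366  1.40192578  0.47006434] tilt err 0.0023718532084713332
tip-spot mm [ 0.30573675 -0.29492069  0.43412087] 13.6
```

View pics/c4.png

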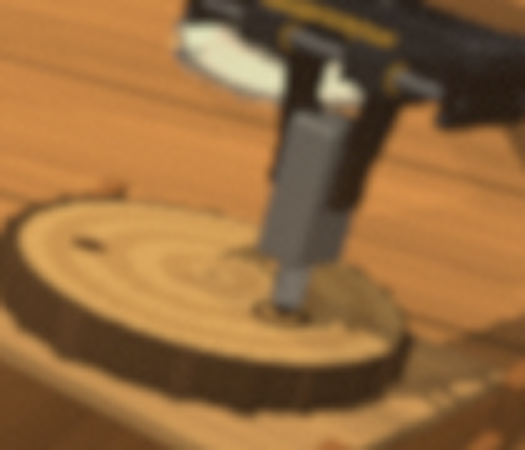

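The foot stands inside the ring at about (283,310). Geometry gives 6.2 mm pushed in, and force gives about 6.5 mm with about 3 N of contact. I'm handing in.

```bash
python3 -c "
from station import r
print(r.finish_job())"
```

```text
the job is handed in; nothing more can be done
None
```

I handed the job in with the meter still held and its foot pressed inside the burnt ring: about 0.5 mm off centre against a spot position good to roughly 1–2 mm, about 6 mm in and 0.002 rad off square to the measured face; the judge returned no verdict.

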